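# Find the tired spring mount of a record player and free its release tag

### The arm

A 6-joint arm with a two-finger parallel gripper is mounted at the origin on the work surface. World frame = base frame: x ahead of the robot, y to its left, z up, the work surface at z = 0. Lengths are in m, angles in rad, forces in N, time in s.
With the tool pointing down it reaches from about 0.25 to 0.725 m from the base axis. Payload 4 kg.
Tool frame: the origin (TCP) lies between the finger pads; the fingertips stand 25 mm ahead of it and the grasp point (between the pads) lies 6 mm ahead of it; z points along the fingers, y is the line along which they close (so a half turn about z gives the same grasp; the last joint's range is limited). The gripper opens to 85 mm and grips with 20 to 120 N. Pads are 22 mm wide; open, the fingers measure 114 mm over their backs; the gripper's body (76 mm by 85 mm) begins 54 mm behind the grasp point. The pads swing forward as they close: fully open they stand 13 mm farther back than shut.
Start: joints at [1.292, 0.241, 0.005, 1.335, 0, 1.571], TCP at [0.138, 0.481, 0.256] pointing down, gripper open.
Joint ranges: [-2.72, 2.72], [-1.05, 1.87], [-1.09, 1.28], [-1.99, 2.15], [-1.42, 1.44], [-3.14, 3.14]. Speed limits (rad/s): [2.79, 2.79, 3.14, 3.14, 3.14, 3.14].

### API

Orientations are given as a unit quaternion [x, y, z, w].
In Python, from workcell import bot gives the robot as it stands. The module is installed in compiled form; this text tells all that it offers.
- The arm moves only by the shell command python3 -m pendant 'ROWS'. ROWS is JSON, one flat list of numbers, 7 for each row, row after row: the shift along the tool's x, y, z normalised to -1 to 1, where 1 is 0.5 m, then the turn, a rotation vector about the tool's x, y, z normalised to -1 to 1, where 1 is 180 degrees, then the opening, from 0 (shut) to 1 (fully open). In form: [tx, ty, tz, ax, ay, az, fingers, tx, ty, tz, ax, ay, az, fingers, ...]. A call has exactly 10 rows; each row is the pose to reach, as a shift and turn from the pose commanded when the call began, along the tool's axes at that moment, turning the shorter way round; what a row does not reach only later rows make up. A row lasts 1/12 s, in which the tool goes at most 41.7 mm and 7.16 degrees, less where a joint would pass 70% of its speed; a pose out of reach is approached as far as the arm can. A call with a number of a shift or a turn outside -1 to 1 is refused whole. A call with a gripper value outside its range is refused whole. The fingers move at their own pace and stop on an object; the grip force is fixed at half the most. Time passes only in rows, so rows that repeat a pose let the fingers close, or fill a call up. It gives the time, the measured TCP pose, the force, the opening and the grip force at its end, in the units of the state.
- bot.get_obs(): the state, without advancing time (a new reading comes with each control period).
- bot.camera(name): name is "side" or "top" or "wrist"; returns a dict with "pixels" (480x640x3 uint8, red, green, blue), "mtx" (3x3 intrinsics, pixels), "cam_to_world" (4x4, takes a point from camera to world coordinates); the wrist camera has in their place "hand_eye" (4x4, takes a point from camera to tool coordinates, whose origin is the TCP and whose axes are the flange's). Camera axes: x right, y up, looking along -z (the intrinsics and any distortion apply to the point x, -y, -z); pixel columns grow to the right and rows downward; lengths in m; the calibration is good to about 2 mm. A picture is of the moment at which its call begins: read the wrist's pose just before it. There is no depth.
- bot.job_done(): hands the job in; it is judged then, once.
The state is a dict: "clock": time; "joint_pos": joint angles; "joint_vel": joint speeds; "tau": joint torques, N m; "eef_pos": TCP position; "tool_rot": TCP orientation; "ft_force": force on the tool from outside, world axes, zero at the start; "ft_torque": the same for the moment, N m; "grip_width": finger opening in m; "grasp_force": force on a finger pad.
Only numpy, scipy, OpenCV 4.12 (cv2) and the standard library are available. Lean on these libraries where they do the work, as an engineer would, in place of code of your own. Each camera call takes 0.05 s, during which the arm holds its last target. There are 200 camera calls.

### The job

This record player's deck is off because one of its three sprung mounts has gone soft. Press down on the mounts' pads one after another, from the robot's left to its right, so that each clearly gives, and then push the release tag of the softest mount right down, so that this mount can be changed. Leave the other two tags up, do not lift any mount from its seat, and leave everything else lying as it is.

Things in the scene. Friction and masses are not known exactly. Their poses are not given: they have to be found in the camera images.
- plinth: Open record-player plinth, deck off: fixed wood-framed box 360 (x) x 460 (y) x 55 mm high, walls 16 mm, plywood floor 8 mm above the table. Origin: centre of its underside; x away from the robot, y to the robot's left, turned up to 0.2 rad. Three sprung mounts stand in it. Motor (58 mm wide and high) at x +115, y 0; low circuit board at x -118, y -145 mm.
- seat_left (a point): Centre of the left mount's round seat on the plinth floor, 8 mm above the table, at x +60, y +140 mm in the plinth's frame. A 5 mm rim round it locates the mount's foot.
- tag_left_pad (a point): Top of the finger pad (20 x 22 mm) at the free end of the left mount's release tag, a steel tongue 20 mm wide, 52 mm long, on the robot's side of its mount. Raised, this point lies 67 mm from the seat's centre towards the plinth's front (its -x), 59 mm above the table; right down it is 39 mm above the table and 76 mm from the seat's centre. It moves with the tag.
- tag_left (a joint): Angle of the left release tag: 0 = raised (35 degrees up from level, mount locked), 0.55 rad = right down, nearly level (mount freed). Stiff hinge: about 3 N straight down on the pad moves it, and it stays where it is left. It may start up to 0.06 rad from raised.
- seat_mid (a point): Centre of the middle mount's round seat on the plinth floor, 8 mm above the table, at x -35, y 0 mm in the plinth's frame. A 5 mm rim round it locates the mount's foot.
- tag_mid_pad (a point): Top of the finger pad (20 x 22 mm) at the free end of the middle mount's release tag, a steel tongue 20 mm wide, 52 mm long, on the robot's side of its mount. Raised, this point lies 67 mm from the seat's centre towards the plinth's front (its -x), 59 mm above the table; right down it is 39 mm above the table and 76 mm from the seat's centre. It moves with the tag.
- tag_mid (a joint): Angle of the middle release tag: 0 = raised (35 degrees up from level, mount locked), 0.55 rad = right down, nearly level (mount freed). Stiff hinge: about 3 N straight down on the pad moves it, and it stays where it is left. It may start up to 0.06 rad from raised.
- seat_right (a point): Centre of the right mount's round seat on the plinth floor, 8 mm above the table, at x +60, y -140 mm in the plinth's frame. A 5 mm rim round it locates the mount's foot.
- tag_right_pad (a point): Top of the finger pad (20 x 22 mm) at the free end of the right mount's release tag, a steel tongue 20 mm wide, 52 mm long, on the robot's side of its mount. Raised, this point lies 67 mm from the seat's centre towards the plinth's front (its -x), 59 mm above the table; right down it is 39 mm above the table and 76 mm from the seat's centre. It moves with the tag.
- tag_right (a joint): Angle of the right release tag: 0 = raised (35 degrees up from level, mount locked), 0.55 rad = right down, nearly level (mount freed). Stiff hinge: about 3 N straight down on the pad moves it, and it stays where it is left. It may start up to 0.06 rad from raised.
- pad_1_top (a point): Centre of the top of the round, flat, rubber-faced pad (47 mm across) of sprung mount 1; 64 mm above the table at rest, it sinks with the pad. Below it are a coil spring and a steel foot 60 mm across, loose in its seat (0.29 kg in all). The three mounts look alike, and which sits in which seat changes from run to run.
- pad_1 (a joint): How far the pad of mount 1 is pressed down: 0 at rest, stop at 0.022 m. It springs back when let go. The springs differ in stiffness; a test press of 6 N is a good one: it sinks the firmest pad about 5 mm and the softest at least 5 mm deeper than any other, without reaching its stop.
- pad_2_top (a point): Centre of the top of the round, flat, rubber-faced pad (47 mm across) of sprung mount 2; 64 mm above the table at rest, it sinks with the pad. Below it are a coil spring and a steel foot 60 mm across, loose in its seat (0.29 kg in all). The three mounts look alike, and which sits in which seat changes from run to run.
- pad_2 (a joint): How far the pad of mount 2 is pressed down: 0 at rest, stop at 0.022 m. It springs back when let go. The springs differ in stiffness; a test press of 6 N is a good one: it sinks the firmest pad about 5 mm and the softest at least 5 mm deeper than any other, without reaching its stop.
- pad_3_top (a point): Centre of the top of the round, flat, rubber-faced pad (47 mm across) of sprung mount 3; 64 mm above the table at rest, it sinks with the pad. Below it are a coil spring and a steel foot 60 mm across, loose in its seat (0.29 kg in all). The three mounts look alike, and which sits in which seat changes from run to run.
- pad_3 (a joint): How far the pad of mount 3 is pressed down: 0 at rest, stop at 0.022 m. It springs back when let go. The springs differ in stiffness; a test press of 6 N is a good one: it sinks the firmest pad about 5 mm and the softest at least 5 mm deeper than any other, without reaching its stop.
- oil: Bystander: small white oil bottle with black cap, 28 mm across, 62 mm high, standing on the plinth floor at the plinth's front left corner. Origin: centre of underside.
- weight: Bystander: steel tonearm counterweight, 28 mm across, 26 mm high, on the plinth floor between the middle and left mounts. Origin: centre of underside.
- pulley: Bystander: loose brass pulley, 26 mm across, 24 mm high, on the plinth floor between the middle and right mounts. Origin: centre of underside.
- cup: Bystander: paper cup, 80 mm across, 95 mm high, on the table to the left of the plinth. Origin: centre of underside.
- tape: Bystander: roll of black tape lying flat, 64 mm across, 19 mm high, to the right of the plinth's front corner. Origin: centre of underside.
- spanner: Bystander: steel spanner 140 mm long, lying on the table to the left of the plinth. Origin: in its middle, at the underside.
- driver: Bystander: screwdriver with orange handle, 170 mm long, lying to the right of the plinth. Origin: in its middle, at the underside.

How it is judged:
By the outcome, as a careful person would: the job done as asked, in the order asked, and still so for the second after the job is handed in, with the robot touching nothing.
It also fails if it takes over 51 s, if anything falls off the work surface, if the arm or the gripper's body presses on something with over 40 N, if the wrist force passes 120 N, or if a joint passes its speed limit or range.

## Working session

There is one attempt and no reset: what is moved stays moved. The work goes in short steps, Python scripts to look and compute and a shell command to move; the robot and the scene stay as the last step left them, time stands still between calls to the robot, and variables do not carry over. Pictures are saved under pics/ and viewed, at most 10 in all, crops included, and the job is handed in when it is done.

```bash
mkdir -p pics; python3 - <<'E'
from workcell import bot
import cv2,numpy as np
o=bot.get_obs();print(o)
for n in ["top","side"]:
    c=bot.camera(n);cv2.imwrite(f"pics/{n}0.png",c["pixels"][:,:,::-1]);np.savez(f"{n}0.npz",**{k:v for k,v in c.items()})
    print(c["mtx"],c["cam_to_world"],[k for k in c])
E
```

```text
{'clock': 0.0, 'joint_pos': array([1.29200229e+00, 2.41401617e-01, 3.73332716e-03, 1.33520390e+00,
       1.37534961e-05, 1.57077776e+00]), 'joint_vel': array([-0.00101442, -0.00201993, -0.00108732, -0.0005071 , -0.0008788 ,
        0.00236135]), 'tau': array([ 9.09293904e-04, -3.72314930e+01,  2.52409351e+01,  1.68378308e-02,
        8.20822152e-05,  7.15101898e-07]), 'eef_pos': array([0.1374356 , 0.48013981, 0.25542205]), 'tool_rot': array([ 1.38936746e-01,  9.90300713e-01, -1.02690531e-03, -1.51035829e-04]), 'ft_force': array([-0.59318052,  0.32057652,  0.13582651]), 'ft_torque': array([ 0.00814323,  0.02147553, -0.01028773]), 'grasp_force': 0.0, 'grip_width': 0.0855618551482537}
[[559.6674925    0.         315.08904407]
 [  0.         559.6674925  249.01342388]
 [  0.           0.           1.        ]] [[ 0.01261339  0.99520777 -0.09696598  0.36077203]
 [-0.99989045  0.01330475  0.00648661  0.02350635]
 [ 0.00774564  0.09687354  0.99526656  1.44081767]
 [ 0.          0.          0.          1.        ]] ['pixels', 'mtx', 'cam_to_world']
[[617.09204279   0.         321.41893139]
 [  0.         617.09204279 242.55901108]
 [  0.           0.           1.        ]] [[ 0.97898171  0.15256769 -0.1353437   0.31155817]
 [-0.20390105  0.71792942 -0.66558374 -0.87946643]
 [-0.00437935  0.67919103  0.73394848  1.0659057 ]
 [ 0.          0.          0.          1.        ]] ['pixels', 'mtx', 'cam_to_world']
```

View pics/top0.png

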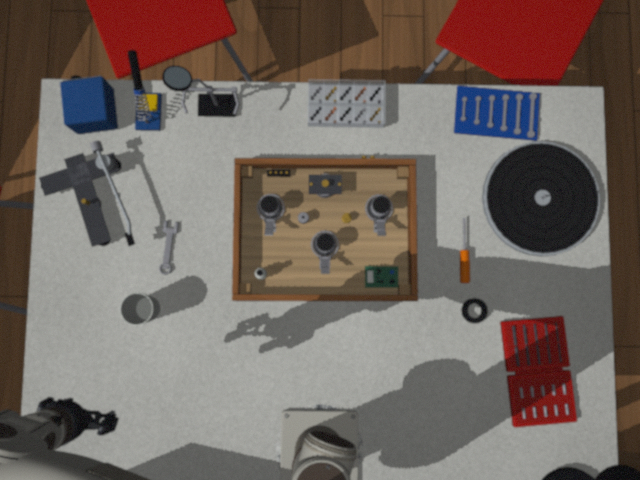

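View pics/side0.png

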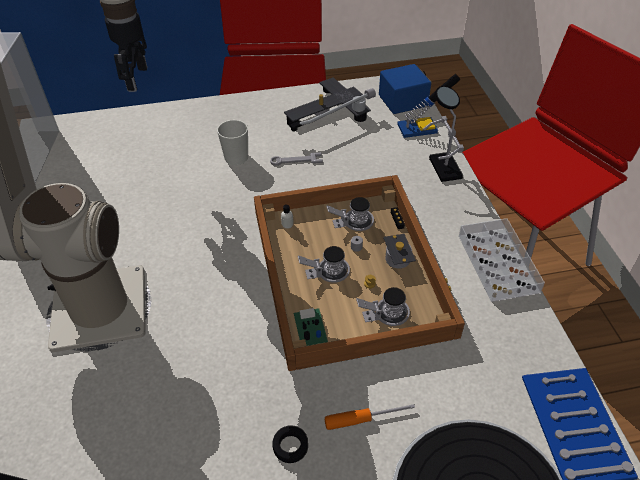

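Top view: the mount pads are near (270,203) left, (325,241) mid and (379,205) right, with their tags below them. I'll enlarge this region.

```bash
python3 - <<'E'
import cv2
a=cv2.imread("pics/top0.png")[150:305,228:424]
cv2.imwrite("pics/topc.png",cv2.resize(a,None,fx=3.8,fy=3.8,interpolation=cv2.INTER_CUBIC)) 
a=cv2.imread("pics/side0.png")[170:370,250:470]
cv2.imwrite("pics/sidec.png",cv2.resize(a,None,fx=3,fy=3,interpolation=cv2.INTER_CUBIC)) 
E
```

```text
(no output)
```

View pics/topc.png

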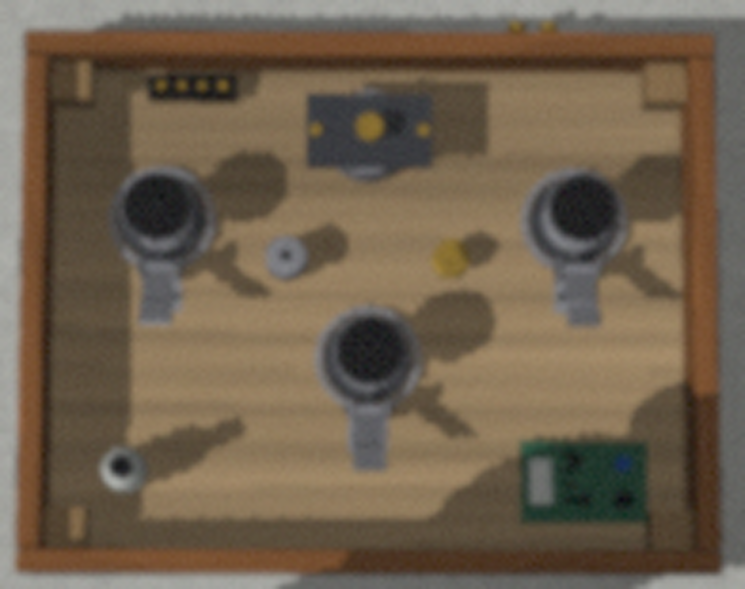

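View pics/sidec.png

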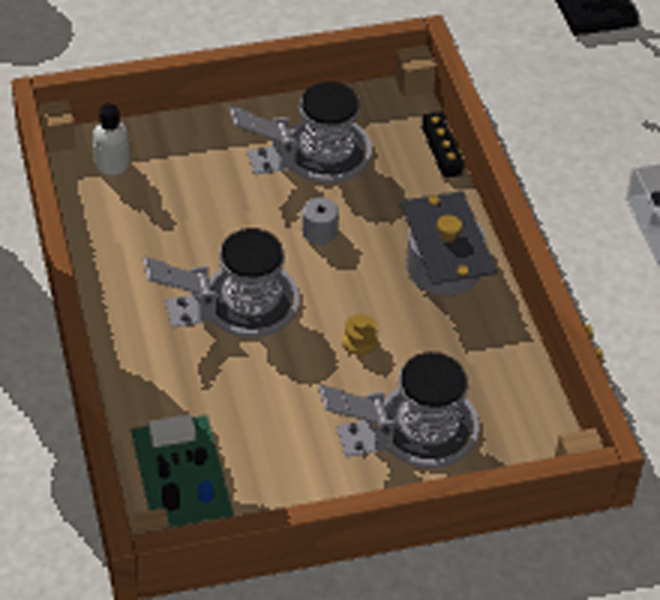

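Crop top: pads at (157,204), (370,350), (584,209); plinth corners at (27,35), (715,37), (720,570), (17,570). Crop side: pads at (330,103), (252,252), (433,380).

```bash
cat > h.py <<'E'
import numpy as np,cv2
from scipy.spatial.transform import Rotation as R
def ray(K,T,uv,z):
    d=T[:3,:3]@np.array([(uv[0]-K[0,2])/K[0,0],-(uv[1]-K[1,2])/K[1,1],-1]);o=T[:3,3]
    return o+d*(z-o[2])/d[2]
E
python3 - <<'E'
from h import *
t=np.load("top0.npz");s=np.load("side0.npz")
T=lambda x,y,z:ray(t["mtx"],t["cam_to_world"],(228+(x+.5)/3.8-.5,150+(y+.5)/3.8-.5),z)
S=lambda x,y,z:ray(s["mtx"],s["cam_to_world"],(250+(x+.5)/3-.5,170+(y+.5)/3-.5),z)
np.set_printoptions(precision=4,suppress=True)
for p,q in zip([(157,204),(370,350),(584,209)],[(330,103),(252,252),(433,380)]): print(T(*p,.064),S(*q,.064))
c=[T(*p,.055)[:2] for p in [(27,35),(715,37),(720,570),(17,570)]];print(np.array(c))
loc=np.array([[.18,.23],[.18,-.23],[-.18,-.23],[-.18,.23],[.06,.14],[-.035,0],[.06,-.14]])
w=np.array(c+[(T(*p,.064)+S(*q,.064))[:2]/2 for p,q in zip([(157,204),(370,350),(584,209)],[(330,103),(252,252),(433,380)])])
A=loc-loc.mean(0);B=w-w.mean(0)
th=np.arctan2((A[:,0]*B[:,1]-A[:,1]*B[:,0]).sum(),(A*B).sum())
r=np.array([[np.cos(th),-np.sin(th)],[np.sin(th),np.cos(th)]]);o=w.mean(0)-r@loc.mean(0)
print(th,o);print(w-(loc@r.T+o))
for n,l in [("L",(.06,.14)),("M",(-.035,0)),("R",(.06,-.14))]: print(n,r@l+o,"tag",r@(np.array(l)-[.067,0])+o,r@(np.array(l)-[.076,0])+o)
for n,p in [("L",(160,312)),("M",(370,456)),("R",(585,312))]: print(n,T(*p,.059))
E
```

```text
[0.6077 0.1309 0.064 ] [0.6093 0.1312 0.064 ]
[ 0.5133 -0.0098  0.064 ] [ 0.5157 -0.0087  0.064 ]
[ 0.6083 -0.1492  0.064 ] [ 0.611  -0.1485  0.064 ]
[[ 0.7218  0.2202]
 [ 0.7271 -0.2375]
 [ 0.3736 -0.239 ]
 [ 0.3678  0.2173]]
0.009314333789110799 [ 0.5483 -0.0096]
[[-0.0043 -0.0019]
 [-0.0033  0.0004]
 [ 0.0031  0.0022]
 [ 0.0016 -0.0015]
 [ 0.0015  0.    ]
 [ 0.0012  0.0007]
 [ 0.0001  0.0002]]
L [0.607 0.131] tag [0.54   0.1304] [0.531  0.1303]
M [ 0.5133 -0.0099] tag [ 0.4463 -0.0105] [ 0.4373 -0.0106]
R [ 0.6096 -0.149 ] tag [ 0.5426 -0.1496] [ 0.5336 -0.1497]
L [0.5371 0.1278 0.059 ]
M [ 0.4445 -0.0106  0.059 ]
R [ 0.5408 -0.1505  0.059 ]
```

Measurements agree to about 2 mm. I'll close the fingers, approach the left pad and straighten the yaw.

```bash
python3 -m pendant '[-0.548,-0.206,0.05,0,0,-0.0887,0,-0.548,-0.206,0.05,0,0,-0.0887,0,-0.548,-0.206,0.05,0,0,-0.0887,0,-0.548,-0.206,0.05,0,0,-0.0887,0,-0.548,-0.206,0.05,0,0,-0.0887,0,-0.548,-0.206,0.05,0,0,-0.0887,0,-0.548,-0.206,0.05,0,0,-0.0887,0,-0.548,-0.206,0.05,0,0,-0.0887,0,-0.548,-0.206,0.05,0,0,-0.0887,0,-0.548,-0.206,0.05,0,0,-0.0887,0]'
```

```text
clock: 0.93
eef_pos: [0.3726, 0.3058, 0.2308]
tool_rot: [0.001, 1.0, -0.0, -0.001]
ft_force: [-0.3, -0.1, -1.0]
grip_width: 0.0002
grasp_force: 0.0
```

```bash
python3 -m pendant '[-0.471,-0.350,0.252,0,0,0,0,-0.471,-0.350,0.252,0,0,0,0,-0.471,-0.350,0.252,0,0,0,0,-0.471,-0.350,0.252,0,0,0,0,-0.471,-0.350,0.252,0,0,0,0,-0.471,-0.350,0.252,0,0,0,0,-0.471,-0.350,0.252,0,0,0,0,-0.471,-0.350,0.252,0,0,0,0,-0.471,-0.350,0.252,0,0,0,0,-0.471,-0.350,0.252,0,0,0,0]'
python3 - <<'E'
from workcell import bot
import cv2
a=bot.camera("wrist")["pixels"][:,:,::-1];b=bot.camera("side")["pixels"][140:370,250:470,::-1]
b=cv2.resize(b,(459,480),interpolation=cv2.INTER_CUBIC)
cv2.imwrite("pics/w1.png",cv2.resize(cv2.hconcat([a,b]),(800,350),interpolation=cv2.INTER_AREA))
E
```

```text
clock: 1.77
eef_pos: [0.6075, 0.132, 0.1038]
tool_rot: [-0.0, 1.0, 0.0, -0.002]
ft_force: [0.3, 0.7, 0.8]
grip_width: 0.0002
grasp_force: 0.0
```

View pics/w1.png

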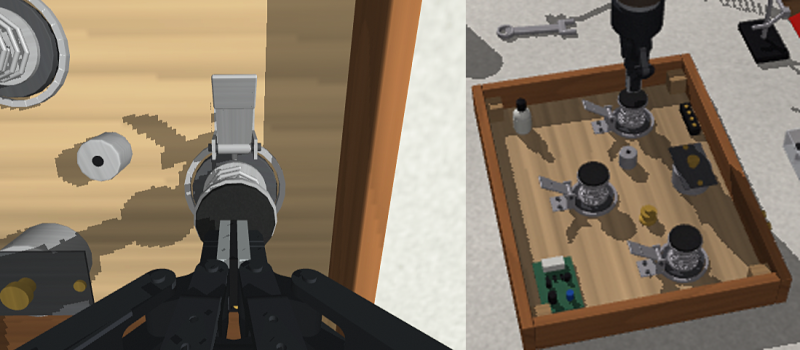

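The fingers are centred over the left pad (wrist pixel about (235,220)). Now I press in two steps.

```bash
python3 -m pendant '[0,0,0.01,0,0,0,0,0,0,0.02,0,0,0,0,0,0,0.028,0,0,0,0,0,0,0.034,0,0,0,0,0,0,0.038,0,0,0,0,0,0,0.042,0,0,0,0,0,0,0.042,0,0,0,0,0,0,0.042,0,0,0,0,0,0,0.042,0,0,0,0,0,0,0.042,0,0,0,0]'
python3 -m pendant '[0,0,0.002,0,0,0,0,0,0,0.004,0,0,0,0,0,0,0.006,0,0,0,0,0,0,0.008,0,0,0,0,0,0,0.008,0,0,0,0,0,0,0.008,0,0,0,0,0,0,0.008,0,0,0,0,0,0,0.008,0,0,0,0,0,0,0.008,0,0,0,0,0,0,0.008,0,0,0,0]'
```

```text
clock: 2.7
eef_pos: [0.6077, 0.1319, 0.085]
tool_rot: [-0.0, 1.0, 0.001, -0.0]
ft_force: [-3.5, 1.9, 6.0]
grip_width: -0.0002
grasp_force: 2.7
clock: 3.53
eef_pos: [0.6076, 0.1319, 0.0818]
tool_rot: [-0.0, 1.0, 0.001, -0.0]
ft_force: [-5.6, 1.5, 8.8]
grip_width: 0.0
grasp_force: 4.5
```

```bash
python3 -m pendant '[0,0,-0.06,0,0,0,0,0,0,-0.06,0,0,0,0,0.187,-0.282,-0.06,0,0,0,0,0.187,-0.282,-0.06,0,0,0,0,0.187,-0.282,-0.06,0,0,0,0,0.187,-0.282,-0.06,0,0,0,0,0.187,-0.282,-0.06,0,0,0,0,0.187,-0.282,-0.06,0,0,0,0,0.187,-0.282,-0.05,0,0,0,0,0.187,-0.282,-0.05,0,0,0,0]'

```

```text
clock: 4.37
eef_pos: [0.5155, -0.0092, 0.1048]
tool_rot: [-0.0, 1.0, 0.0, 0.0]
ft_force: [-0.3, -0.2, -0.1]
grip_width: 0.0001
grasp_force: 0.0
```

```bash
python3 -m pendant '[0,0,0.01,0,0,0,0,0,0,0.02,0,0,0,0,0,0,0.028,0,0,0,0,0,0,0.034,0,0,0,0,0,0,0.038,0,0,0,0,0,0,0.042,0,0,0,0,0,0,0.042,0,0,0,0,0,0,0.042,0,0,0,0,0,0,0.042,0,0,0,0,0,0,0.042,0,0,0,0]'
python3 -m pendant '[0,0,0.002,0,0,0,0,0,0,0.004,0,0,0,0,0,0,0.006,0,0,0,0,0,0,0.008,0,0,0,0,0,0,0.008,0,0,0,0,0,0,0.008,0,0,0,0,0,0,0.008,0,0,0,0,0,0,0.008,0,0,0,0,0,0,0.008,0,0,0,0,0,0,0.008,0,0,0,0]'
python3 -m pendant '[0,0,-0.06,0,0,0,0,0,0,-0.06,0,0,0,0,-0.190,-0.279,-0.06,0,0,0,0,-0.190,-0.279,-0.06,0,0,0,0,-0.190,-0.279,-0.06,0,0,0,0,-0.190,-0.279,-0.06,0,0,0,0,-0.190,-0.279,-0.06,0,0,0,0,-0.190,-0.279,-0.06,0,0,0,0,-0.190,-0.279,-0.05,0,0,0,0,-0.190,-0.279,-0.05,0,0,0,0]'
```

```text
clock: 5.2
eef_pos: [0.5148, -0.0097, 0.0846]
tool_rot: [0.0, 1.0, 0.0, 0.0]
ft_force: [-0.6, 1.4, 2.0]
grip_width: 0.0003
grasp_force: 1.1
clock: 6.03
eef_pos: [0.5148, -0.0098, 0.0804]
tool_rot: [0.0, 1.0, -0.0, 0.0]
ft_force: [-0.3, 1.7, 3.7]
grip_width: 0.0001
grasp_force: 1.9
clock: 6.87
eef_pos: [0.6079, -0.1482, 0.1036]
tool_rot: [-0.0, 1.0, 0.0, -0.002]
ft_force: [-0.4, -0.7, -0.9]
grip_width: -0.0003
grasp_force: 0.0
```

```bash
python3 -m pendant '[0,0,0.01,0,0,0,0,0,0,0.02,0,0,0,0,0,0,0.028,0,0,0,0,0,0,0.034,0,0,0,0,0,0,0.038,0,0,0,0,0,0,0.042,0,0,0,0,0,0,0.042,0,0,0,0,0,0,0.042,0,0,0,0,0,0,0.042,0,0,0,0,0,0,0.042,0,0,0,0]'
python3 -m pendant '[0,0,0.002,0,0,0,0,0,0,0.004,0,0,0,0,0,0,0.006,0,0,0,0,0,0,0.008,0,0,0,0,0,0,0.008,0,0,0,0,0,0,0.008,0,0,0,0,0,0,0.008,0,0,0,0,0,0,0.008,0,0,0,0,0,0,0.008,0,0,0,0,0,0,0.008,0,0,0,0]'
python3 - <<'E'
from workcell import bot
import cv2
a=bot.camera("wrist")["pixels"][:,:,::-1];b=bot.camera("side")["pixels"][140:370,250:470,::-1]
b=cv2.resize(b,(459,480),interpolation=cv2.INTER_CUBIC)
cv2.imwrite("pics/w2.png",cv2.resize(cv2.hconcat([a,b]),(800,350),interpolation=cv2.INTER_AREA))
E
```

```text
clock: 7.7
eef_pos: [0.6098, -0.1492, 0.0847]
tool_rot: [0.0, 1.0, 0.0, 0.0]
ft_force: [-1.4, 1.9, 4.0]
grip_width: -0.0002
grasp_force: 1.8
clock: 8.53
eef_pos: [0.6098, -0.1493, 0.0808]
tool_rot: [0.0, 1.0, 0.0, 0.0]
ft_force: [-2.8, 3.2, 6.7]
grip_width: -0.0001
grasp_force: 3.2
```

View pics/w2.png

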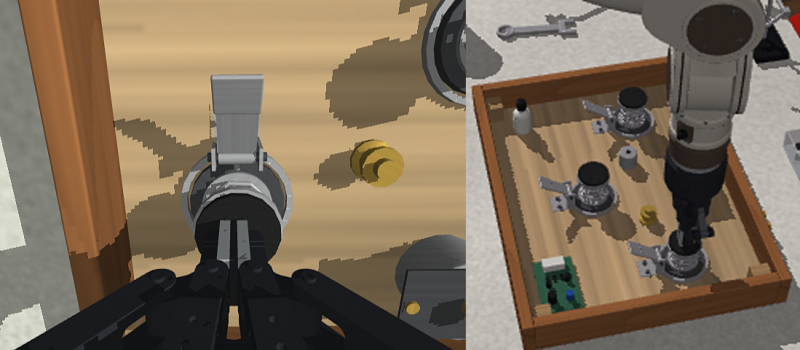

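Both 6 N readings and slopes agree. Stiffness is about 1.2 N/mm left, 0.43 N/mm mid and 0.8 N/mm right, so the middle mount is softest. The view shows the fingers centred on the right pad and all tags up. I'll move over the middle tag and press it.

```bash
python3 -m pendant '[0,0,-0.06,0,0,0,0,0,0,-0.06,0,0,0,0,0.338,0.277,-0.06,0,0,0,0,0.338,0.277,-0.06,0,0,0,0,0.338,0.277,-0.06,0,0,0,0,0.338,0.277,-0.06,0,0,0,0,0.338,0.277,-0.06,0,0,0,0,0.338,0.277,-0.06,0,0,0,0,0.338,0.277,-0.06,0,0,0,0,0.338,0.277,-0.06,0,0,0,0]'
python3 - <<'E'
from workcell import bot
import cv2
a=bot.camera("wrist")["pixels"][:,:,::-1];b=bot.camera("side")["pixels"][140:370,250:470,::-1]
b=cv2.resize(b,(459,480),interpolation=cv2.INTER_CUBIC)
cv2.imwrite("pics/w3.png",cv2.resize(cv2.hconcat([a,b]),(800,350),interpolation=cv2.INTER_AREA))
E
```

```text
clock: 9.47
eef_pos: [0.4416, -0.0109, 0.1106]
tool_rot: [-0.0, 1.0, -0.001, 0.001]
ft_force: [0.6, -0.3, -0.0]
grip_width: 0.0
grasp_force: 0.0
```

View pics/w3.png

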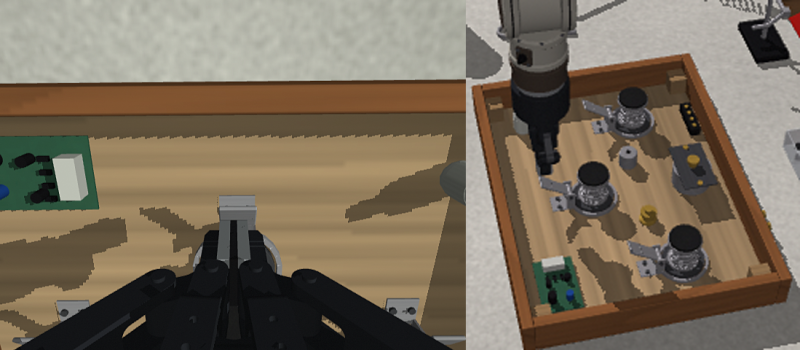

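The fingers are aligned over the middle tag's pad (wrist pixel about (237,205)).

```bash
python3 -m pendant '[0,0,0.03,0,0,0,0,0,0,0.045,0,0,0,0,0,0,0.055,0,0,0,0,0,0,0.062,0,0,0,0,0,0,0.069,0,0,0,0,0,0,0.076,0,0,0,0,0,0,0.082,0,0,0,0,0,0,0.087,0,0,0,0,0,0,0.09,0,0,0,0,0,0,0.09,0,0,0,0]'
python3 -m pendant '[0,0,0.002,0,0,0,0,0,0,0.004,0,0,0,0,0,0,0.006,0,0,0,0,0,0,0.008,0,0,0,0,0,0,0.01,0,0,0,0,0,0,0.01,0,0,0,0,0,0,0.01,0,0,0,0,0,0,0.01,0,0,0,0,0,0,0.01,0,0,0,0,0,0,0.01,0,0,0,0]'
```

```text
clock: 10.4
eef_pos: [0.4405, -0.0107, 0.065]
tool_rot: [0.0, 1.0, 0.0, -0.0]
ft_force: [0.2, -0.8, -0.8]
grip_width: -0.0001
grasp_force: 0.0
clock: 11.23
eef_pos: [0.4408, -0.0107, 0.0628]
tool_rot: [0.0, 1.0, 0.0, 0.001]
ft_force: [-7.3, 0.3, 24.0]
grip_width: 0.0001
grasp_force: 11.6
```

It has hit the hinge's hard stop (24 N at a tip height of 38 mm). I'll retract and check.

```bash
python3 -m pendant '[0,0,-0.06,0,0,0,0,0,0,-0.14,0,0,0,0,0,0,-0.22,0,0,0,0,0.1,0,-0.3,0,0,0,0,0.2,0,-0.32,0,0,0,0,0.25,0,-0.32,0,0,0,0,0.25,0,-0.32,0,0,0,0,0.25,0,-0.32,0,0,0,0,0.25,0,-0.32,0,0,0,0,0.25,0,-0.32,0,0,0,0]'
python3 - <<'E'
from workcell import bot
import cv2
a=bot.camera("top")["pixels"][150:305,228:424,::-1];b=bot.camera("side")["pixels"][170:370,250:470,::-1]
a=cv2.resize(a,(400,316),interpolation=cv2.INTER_CUBIC);b=cv2.resize(b,(400,364),interpolation=cv2.INTER_CUBIC)
a=cv2.copyMakeBorder(a,0,48,0,0,cv2.BORDER_CONSTANT)
cv2.imwrite("pics/end.png",cv2.hconcat([a,b]))
E
```

```text
clock: 12.07
eef_pos: [0.3169, -0.0107, 0.2205]
tool_rot: [0.0, 1.0, 0.0, 0.001]
ft_force: [0.4, -0.8, -0.4]
grip_width: 0.0002
grasp_force: 0.0
```

View pics/end.png

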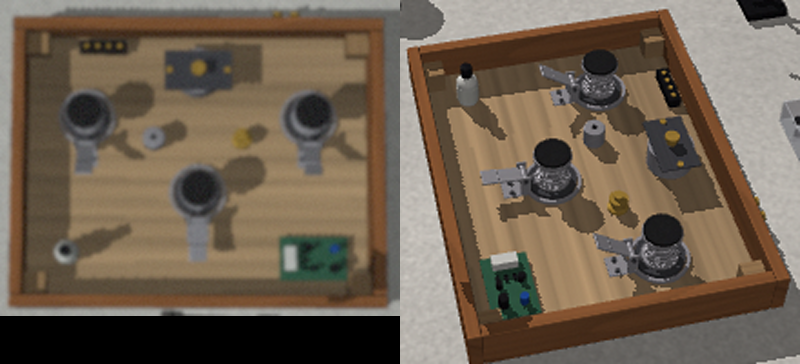

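The middle tag is level (side view, about (500,178)). The left and right tags are still up, and the mounts and other objects are where they were.

```bash
python3 -c "
from workcell import bot
print(bot.job_done())"
```

```text
the job is handed in; nothing more can be done
None
```

I pressed the left, middle and right pads in that order; the middle mount was clearly the softest (about 0.43 N/mm, against 1.2 left and 0.8 right), so I pushed its tag right down, left the other two up, and handed the job in at about 12 s.

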